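Feed a float chamber through a parts washer's flap

TASK

With the fingertips, push the rectangular float-chamber casting along the parts washer's feed deck, nose it through the hanging gravity flap so that it slides down inside the washer, and draw back before the flap swings shut, so that the flap closes fully by itself and never meets the fingers. Nothing is to be picked up: do not lift the casting, and leave the round cap, the small fitting and everything else where they are.

Things in the scene. Friction and masses are not known exactly. Their poses are not given: they have to be found in the camera images.
- washer: Fixed grey parts washer, 415 x 260 x 173 mm high. Its +x is the feed direction, roughly towards the robot, y across, z up; origin at bench level under the middle of the deck's far edge. The feed deck is a level open steel plate 110 mm above the bench, x = -210 to 0 mm, y = -130 to 130 mm. Two fixed guide strips on it, 22 mm tall, narrow from 175 mm apart at x = -33 mm to 108 mm at x = 17 mm.
- deck_edge (a point): middle of the deck's far edge, on its top surface (washer x = 0, y = 0). Beyond it a 45 degree steel ramp falls to the tank floor, 10 mm above the bench, which ends at x = 200 mm: a casting whose middle is pushed past the edge tips and slides down by itself.
- doorway (a point): middle of the doorway at deck level, washer x = 25 mm: an opening 106 mm wide in the tank's front wall, where the flap hangs. The wall and the clear cover over the tank begin at x = 22 mm and rise at most 63 mm above the deck; over the deck itself all is open.
- flap (a joint): flap angle, rad: 0 hanging shut, up to 1.45 swung inwards. Aluminium sheet 94 mm wide, 62 mm tall, 60 g, hung in the doorway from a rod 56 mm above the deck, lower edge 10 mm below deck level. It swings only inwards (feed direction); about 1 N opens it, and it falls shut within about half a second when nothing holds it.
- chamber_center (a point): centre (half-way up) of the float chamber: plain aluminium block 80 mm long (its x), 50 wide (its y), 30 tall (top 8 mm stepped in by 6 to 7 mm all round), about 0.25 kg, lying flat on the deck about 60 mm to one side of the doorway's line, its x along the feed direction but up to 0.35 rad askew. Either end may go first.
- cap: round aluminium cap, 34 mm diameter, 30 mm tall, loose on the deck to the other side of the doorway's line; to be left alone. Origin at the centre of its underside
- fitting: small stepped brass fitting, 22 mm diameter, 26 mm tall, loose at a rear corner of the deck; to be left alone. Origin at the centre of its underside
- carb: carburettor, 110 by 90 by 78 mm, on the bench beside the washer; left alone. Origin at the centre of its underside
- wrench: spanner 170 mm long lying on the bench; left alone
- driver: screwdriver lying on the bench; left alone
- socket: steel socket, 24 mm diameter, 38 mm tall, standing on the bench; left alone
- collar: rubber collar, 40 mm diameter, 22 mm tall, on the bench; left alone

How it is judged:
By the outcome, as a careful person would: the job done as asked, in the order asked, and still so for the second after the job is handed in, with the robot touching nothing.
It also fails if it takes over 48 s, if anything falls off the work surface, if the arm or the gripper's body presses on something with over 40 N, if the wrist force passes 120 N, or if a joint passes its speed limit or range.

ROBOT

A 6-joint arm with a two-finger parallel gripper is mounted at the origin on the work surface. World frame = base frame: x ahead of the robot, y to its left, z up, the work surface at z = 0. Lengths are in m, angles in rad, forces in N, time in s.
With the tool pointing down it reaches from about 0.325 to 0.85 m from the base axis. Payload 15.5 kg.
Tool frame: the origin (TCP) lies on the centre line of the jaws, within the pads' length; the fingertips stand env.tip_extent ahead of it and the grasp point (between the pads) is the TCP (env.tip_extent is the distance from the TCP to the fingertips, in m); x points along the fingers, y is the direction in which the jaws open and shut, and the axes are right-handed (so a half turn about x gives the same grasp; the last joint's range is limited). The gripper opens to 91 mm and grips with 3 to 60 N. Pads are 32 mm wide; open, the fingers measure 118 mm over their backs; the gripper's body (76 mm by 178 mm) begins 60 mm behind the grasp point.
Start: joints at [-1.442, 0.494, 1.345, -0, 1.302, -0.096], TCP at [0.139, -0.609, 0.233] pointing down, gripper open.
Joint ranges: [-2.91, 2.91], [-0.82, 2.16], [0.22, 2.67], [-1.22, 4.37], [0.12, 2.79], [-3.08, 3.08]. Speed limits (rad/s): [1.89, 1.89, 2.57, 3.01, 3.01, 3.01].

INTERFACE

Orientations are given as a unit quaternion [x, y, z, w].
In Python, from workcell import env, planner, snapshot, get_calibration, order gives the robot as it stands. The module is installed in compiled form; this text tells all that it offers. Calls block until the motion is done:
- env.move_to(position, orientation): joint-space move of the TCP to a pose.
- env.servo_line(position, attitude=None, feed=0.15, threshold=None): straight line of the TCP; attitude=None keeps the orientation; feed is the mean speed in m/s. With threshold (N) it stops when the force on the tool has changed by that much, and returns True; else False.
- env.set_joints(angles): joint-space move.
- env.grip(opening, squeeze=None): opening from 0.0 (shut) to 1.0 (fully open); squeeze is the grip in N (None keeps the last); returns when the fingers have stopped.
- env.dwell(seconds).
- planner.inverse_kinematics(position, orientation): joint angles nearest the present ones, or None.
- snapshot(name): name is "scene" or "side" or "wrist"; returns the picture (384x512x3 uint8, red, green, blue); there is no depth.
- get_calibration(name): a dict with "vertical_fov" (degrees; the focal length in pixels is half the picture's height over the tangent of half this angle, whatever the lens; pixels are square), "cx", "cy" (the principal point, pixels), "rvec" (rotation vector, rad) and "tvec" (3), from world to camera coordinates, as OpenCV has them. Camera axes: x right, y down, z forward; pixel columns grow to the right and rows downward; lengths in m; the calibration is good to about 2 mm. A picture is of the moment at which its call begins: read the wrist's pose just before it. get_calibration takes no time and is no camera call; for the wrist camera it gives the pose at the moment of the call.
A pose or a line that the arm cannot do raises env.IKError and nothing moves.
- order.finish_job(): hands the job in, once; it reports no verdict.
Readings, each from a call of its own:
- env.current_time(): time.
- env.current_joint_pos(): joint angles.
- env.current_qd(): joint speeds.
- env.current_joint_efforts(): joint torques, N m.
- env.current_tcp_pos(): TCP position.
- env.current_eef_rot(): TCP orientation.
- env.current_ft_force(): force on the tool from outside, world axes, zero at the start.
- env.current_moment(): the same for the moment, N m.
- env.current_gripper_width(): opening from 0.0 (shut) to 1.0 (fully open).
Only numpy, scipy, OpenCV 4.12 (cv2) and the standard library are available. Lean on these libraries where they do the work, as an engineer would, in place of code of your own. Each camera call takes 0.05 s, during which the arm holds its last target. There are 200 camera calls.

## Working session

There is one attempt and no reset: what is moved stays moved. The work goes in short steps, each a Python script; the robot and the scene stay as the last script left them, time stands still between calls to the robot, and variables do not carry over. Pictures are saved under pics/ and viewed, about 8 in all and at most 12, crops included, and the job is handed in when it is done.

```bash
mkdir -p pics; python3 - <<'E'
from workcell import env,snapshot,get_calibration
import cv2,numpy as np
a=[]
for n in("scene","side"):
    c=get_calibration(n);print(n,c)
    p=snapshot(n);cv2.imwrite(f"pics/{n}0.png",cv2.resize(p[:,:,::-1],(800,600),interpolation=cv2.INTER_CUBIC))
    cv2.imwrite(f"pics/{n}0raw.png",p[:,:,::-1])
print(env.tip_extent,env.current_time(),env.current_eef_rot(),env.current_tcp_pos())
E
```

```text
scene {'vertical_fov': 44.46406772638905, 'cx': 255.31864051922372, 'cy': 196.94521000598874, 'rvec': array([ 2.31527461,  0.8436489 , -0.30094138]), 'tvec': array([-0.42644919, -0.20212241,  1.73426509])}
side {'vertical_fov': 56.517399744568635, 'cx': 250.97180658968725, 'cy': 193.23970309518066, 'rvec': array([ 0.70194071, -2.41762898,  1.32808834]), 'tvec': array([0.43699652, 0.24901923, 1.01994853])}
0.019 0.1 [-0.7026425  -0.07968855  0.70264942 -0.07891163] [ 0.13927657 -0.60895704  0.23239023]
```

View pics/scene0.png

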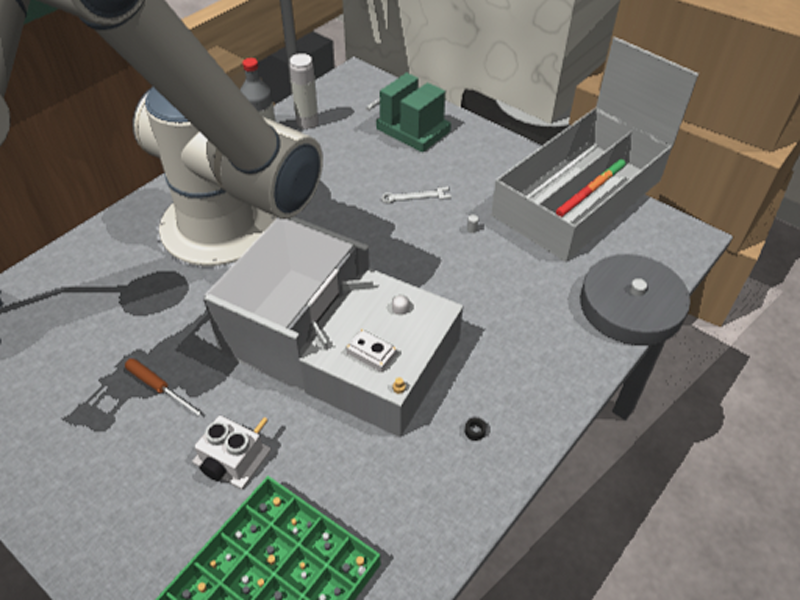

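View pics/side0.png

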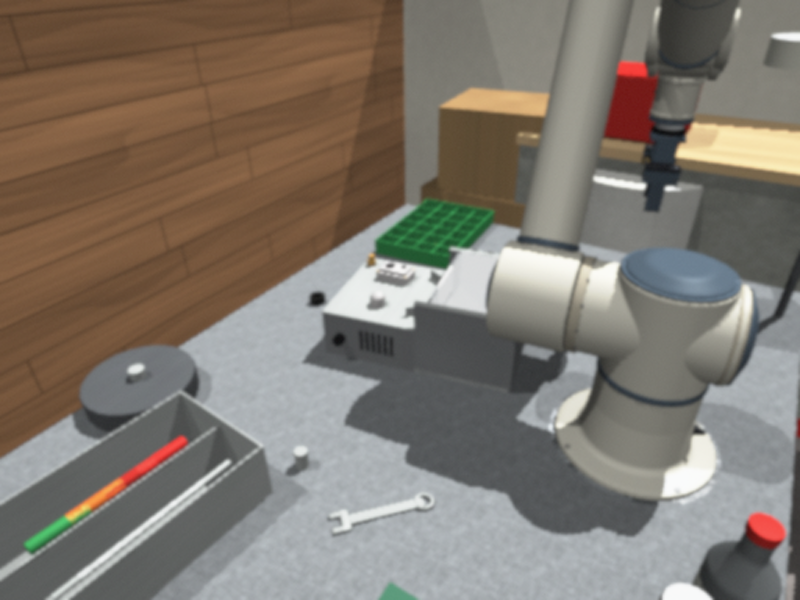

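The scene view (800x600) shows the deck corners at about (462,305), (402,402), (300,360). The chamber is at (372,349), the cap at (400,303), the fitting at (399,384), and the doorway is at about (330,300). Next I'll cast rays from these.

```bash
cat > h.py <<'E'
import numpy as np,cv2
from scipy.spatial.transform import Rotation as R
from workcell import env,planner,snapshot,get_calibration,order
def ray(c,uv,z):
    f=192/np.tan(np.radians(c["vertical_fov"]/2))
    M,_=cv2.Rodrigues(np.array(c["rvec"])); o=-M.T@c["tvec"]
    d=M.T@np.array([(uv[0]-c["cx"])/f,(uv[1]-c["cy"])/f,1])
    return o+d*(z-o[2])/d[2]
def proj(c,p):
    f=192/np.tan(np.radians(c["vertical_fov"]/2))
    K=np.array([[f,0,c["cx"]],[0,f,c["cy"]],[0,0,1]])
    return cv2.projectPoints(np.array(p,float).reshape(-1,3),c["rvec"],c["tvec"],K,None)[0][:,0]
E
python3 - <<'E'
from h import *
c=get_calibration("scene")
for n,u,z in [("BR",(462,305),.11),("BL",(402,402),.11),("NL",(300,360),.11),("BL0",(402,433),0),("cham",(372,346),.14),("cap",(400,298),.14),("fit",(399,379),.136)]:
    print(n,ray(c,np.array(u)*.64,z).round(3))
im=cv2.imread("pics/scene0raw.png")[150:285,125:305]
cv2.imwrite("pics/crop.png",cv2.resize(im,None,fx=4.4,fy=4.4,interpolation=cv2.INTER_CUBIC))
E
```

```text
BR [0.644 0.085 0.11 ]
BL [ 0.697 -0.161  0.11 ]
NL [ 0.497 -0.212  0.11 ]
BL0 [ 0.696 -0.158  0.   ]
cham [ 0.592 -0.119  0.14 ]
cap [0.557 0.001 0.14 ]
fit [ 0.673 -0.141  0.136]
```

View pics/crop.png

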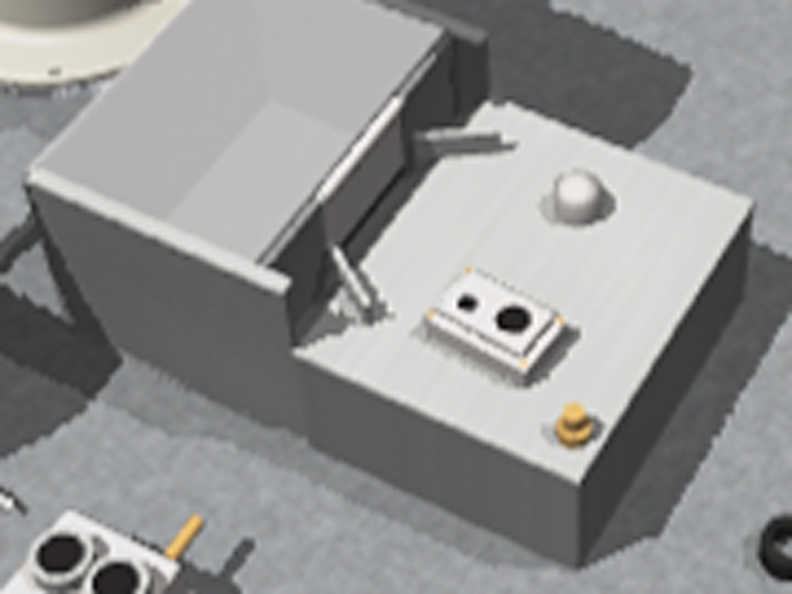

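The crop shows the casting slightly askew at about crop (497,320), with the cap at (578,195), the fitting at (575,425), and the guide mouths at (513,145) and (378,312). In washer coordinates that gives the chamber at about (-115,+61), the cap at (-109,-64) and the fitting at (-189,+101), all consistent with the text. I'll go above it for a wrist view.

```bash
cat >> h.py <<'E'
def quat(th,flip=False):
    x=np.array([0,0,-1.]);y=np.array([np.cos(th),np.sin(th),0]);
    return R.from_matrix(np.column_stack([x,y,np.cross(x,y)])).as_quat()
def best(p,th):
    c=[]
    for t in (th,th+np.pi):
        j=planner.inverse_kinematics(p,quat(t))
        if j is not None: c.append((abs(j[5]),t,j))
    return min(c,key=lambda a:a[0])
E
python3 - <<'E'
from h import *
th=np.radians(193.3)
p=np.array([.62,-.10,.36])
b=best(p,th);print(b)
env.move_to(p,quat(b[1]));print(env.current_time(),env.current_joint_pos())
c=get_calibration("wrist");im=snapshot("wrist");print(c)
np.save("c1.npy",c,allow_pickle=True)
cv2.imwrite("pics/w1raw.png",im[:,:,::-1]);cv2.imwrite("pics/w1.png",cv2.resize(im[:,:,::-1],(800,600),interpolation=cv2.INTER_CUBIC))
E
```

```text
(np.float64(0.48708748415909753), np.float64(6.515314097694832), array([-2.54958694e-01,  4.11027494e-01,  1.13936039e+00, -4.44089210e-16,
        1.59120477e+00, -4.87087484e-01]))
2.625 [-2.56244341e-01  4.11253473e-01  1.13954489e+00 -1.77563028e-04
  1.59113024e+00 -4.86990673e-01]
{'vertical_fov': 66.80156231667237, 'cx': 255.82658878566926, 'cy': 190.33077028132857, 'rvec': array([-2.82736523, -0.32920834, -0.05011803]), 'tvec': array([-0.58139425, -0.30046441,  0.44355845])}
```

View pics/w1.png

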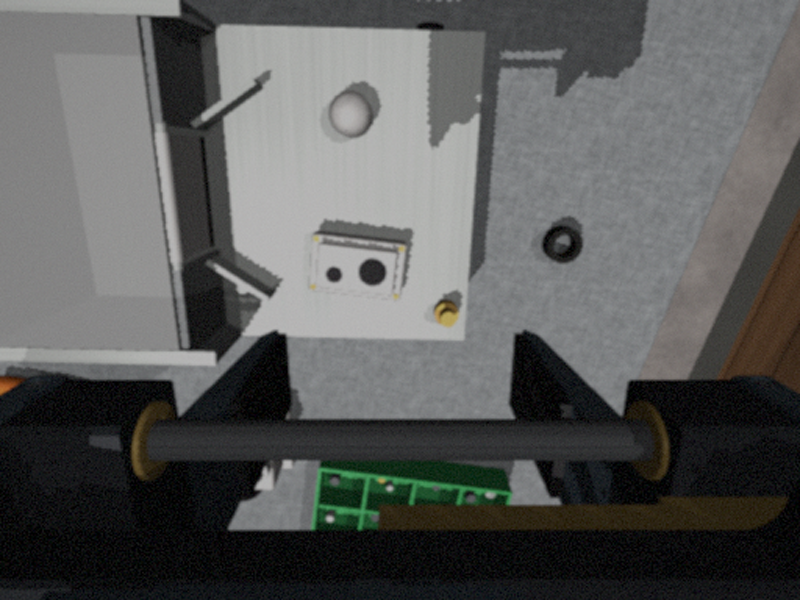

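The wrist view (800x600) has the deck's rear corners at (485,32) and (464,340). The chamber's gold screw corners are at (317,238), (402,246), (396,296) and (311,286), the cap is at (350,113) and the fitting at (446,313). The doorway spans about (165,130)–(180,260). I'll convert these.

```bash
python3 - <<'E'
from h import *
c=np.load("c1.npy",allow_pickle=True).item()
g=lambda u,z:ray(c,np.array(u)*.64,z)[:2]
BR,BL=g((485,32),.11),g((464,340),.11)
NR,NL=g((217,25),.11),g((245,335),.11)
print("corners",BR,BL,NR,NL,"BRBL",np.linalg.norm(BR-BL),"len",np.linalg.norm(NR-BR),np.linalg.norm(NL-BL))
for a,b in((BR,NR),(BL,NL)): print("heading",np.degrees(np.arctan2(*(b-a)[::-1])))
d=BL-BR;print("heading2",np.degrees(np.arctan2(d[1],d[0]))-90)
yw=d/np.linalg.norm(d); xw=np.array([-yw[1],yw[0]]); xw=-xw if xw[0]>0 else xw
o=(BR+BL)/2+.21*xw
print("o",o,"xw",xw)
W=lambda p:np.array([(p-o)@xw,(p-o)@yw])*1000
S=[g(u,.132) for u in((317,238),(402,246),(396,296),(311,286))]
print("screws",[W(s).round(1) for s in S],"c",W(np.mean(S,0)),[np.linalg.norm(S[i]-S[(i+1)%4]) for i in range(4)])
v=(S[0]+S[3]-S[1]-S[2]);a=np.array([v@xw,v@yw]);print("skew",np.arctan2(a[1],a[0]))
print("cap",W(g((350,113),.14)),"fit",W(g((448,311),.136)))
print("guides ends",W(g((268,74),.132)),W(g((277,293),.132)))
print("guide inner",W(g((195,126),.11)),W(g((210,260),.11)))
# colour-mask check of chamber top: rings
E
```

```text
corners [0.64534753 0.08784698] [ 0.69959242 -0.16677786] [0.44009901 0.04432981] [ 0.49598588 -0.20956207] BRBL 0.26033885884168284 len 0.20981110857181337 0.2080531408878427
heading -168.02931371284035
heading -168.13298920193395
heading2 -167.97358527887502
o [ 0.46707913 -0.08322159] xw [-0.97805164 -0.20836262]
screws [array([-77. ,  31.7]), array([-148.6,   36.9]), array([-144.4,   81.2]), array([-70.5,  73.7])] c [-110.15671704   55.86579734] [np.float64(0.07179081071608448), np.float64(0.04444893829458903), np.float64(0.07427894118778446), np.float64(0.04252922436892745)]
skew -0.0869478449045872
cap [-106.56318312  -66.05710206] fit [-190.0994119    92.64115399]
guides ends [-43.70705012 -92.96366983] [-40.68164593  80.69450529]
guide inner [ 25.10306801 -55.77507012] [23.99071345 57.56262698]
```

Deck size checks out (260 x 209 mm), and the heading is -168° from three edges. The chamber is at (-110,57) mm with -0.09 rad of skew. I'll push it sideways to the doorway line with the fingers spread, which also squares it up.

```bash
cat >> h.py <<'E'
O=np.array([.4671,-.0832]);XW=np.array([np.cos(np.radians(-168)),np.sin(np.radians(-168))]);YW=np.array([-XW[1],XW[0]])
P=lambda x,y,z:np.r_[O+(x*XW+y*YW)/1000,z]
def W(p): d=np.array(p)[:2]-O;return np.array([d@XW,d@YW])*1000
E
python3 - <<'E'
from h import *
print(W(env.current_tcp_pos()))
env.grip(.5)
q=quat(best(P(-110,124,.2),np.radians(192))[1])
env.move_to(P(-110,124,.2),q)
env.servo_line(P(-110,124,.135),feed=.1)
print(env.current_time(),env.current_ft_force().round(1),env.current_tcp_pos(),env.current_gripper_width())
env.servo_line(P(-110,42,.135),feed=.06)
print(W(env.current_tcp_pos()),env.current_ft_force().round(1))
env.servo_line(P(-110,75,.135),feed=.12)
env.servo_line(P(-110,75,.2),feed=.15)
env.move_to(P(-150,50,.36),q)
print(env.current_time())
c=get_calibration("wrist");im=snapshot("wrist");np.save("c2.npy",c,allow_pickle=True)
cv2.imwrite("pics/w2.png",cv2.resize(im[:,:,::-1],(800,600),interpolation=cv2.INTER_CUBIC))
E
```

```text
[-145.73659049   48.96421721]
5.05 [-0.2 -0.1  0.6] [ 0.60096515 -0.18167389  0.13567953] 0.4984953891671811
[-109.88163033   42.11694213] [ 0.5 -0.9 -0.4]
8.2833
```

View pics/w2.png

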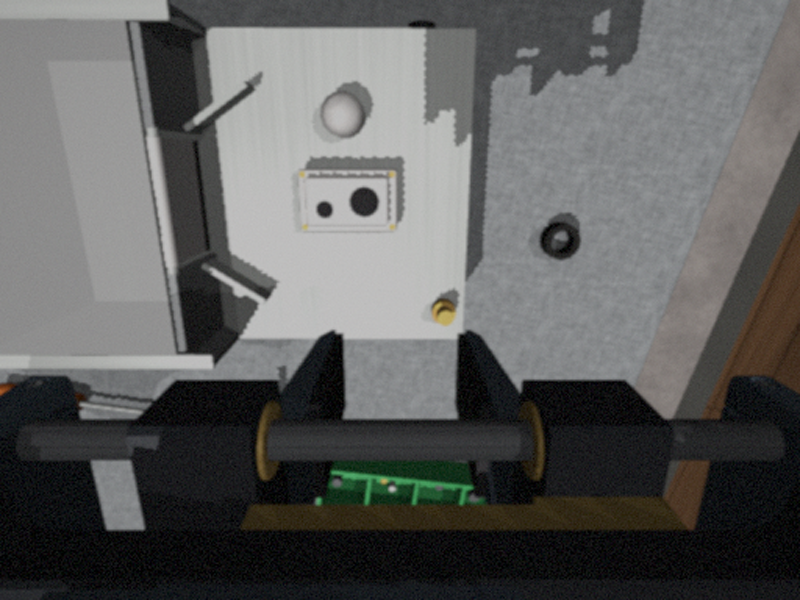

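The chamber is now square at about (348,200), and the cap (343,114) and fitting (444,312) haven't moved. Next I'll measure it and do the feed push.

```bash
python3 - <<'E'
from h import *
c=np.load("c2.npy",allow_pickle=True).item()
g=lambda u,z:W(ray(c,np.array(u)*.64,z))
S=[g(u,.132) for u in((303,173),(391,175),(391,227),(305,227))]
m=np.mean(S,0);print(np.round(S,1),m,"cap",g((343,114),.14),"fit",g((446,310),.136))
assert abs(m[1])<12 and -122<m[0]<-98
y=m[1]; q=quat(best(P(-190,y,.2),np.radians(102))[1])
env.grip(.2)
env.move_to(P(-190,y,.22),q)
env.servo_line(P(-190,y,.135),feed=.1)
print(env.current_time(),W(env.current_tcp_pos()),env.current_gripper_width())
env.servo_line(P(-75,y,.135),feed=.08)
print(env.current_time(),W(env.current_tcp_pos()),env.current_ft_force().round(1))
c=get_calibration("scene");im=snapshot("scene")
cv2.imwrite("pics/s2.png",cv2.resize(im[140:290,120:320,::-1],None,fx=4,fy=4,interpolation=cv2.INTER_CUBIC))
E
```

```text
[[ -72.8  -21.9]
 [-143.6  -20.5]
 [-143.4   21.3]
 [ -71.8   21.4]] [-1.07907652e+02  8.51049240e-02] cap [-107.46106902  -65.49712854] fit [-191.03816952   92.76984652]
11.4667 [-190.38096793    0.2291132 ] 0.19938742768443135
13.05 [-75.21830356   0.10254914] [ 0.8 -0.  -0.4]
```

View pics/s2.png

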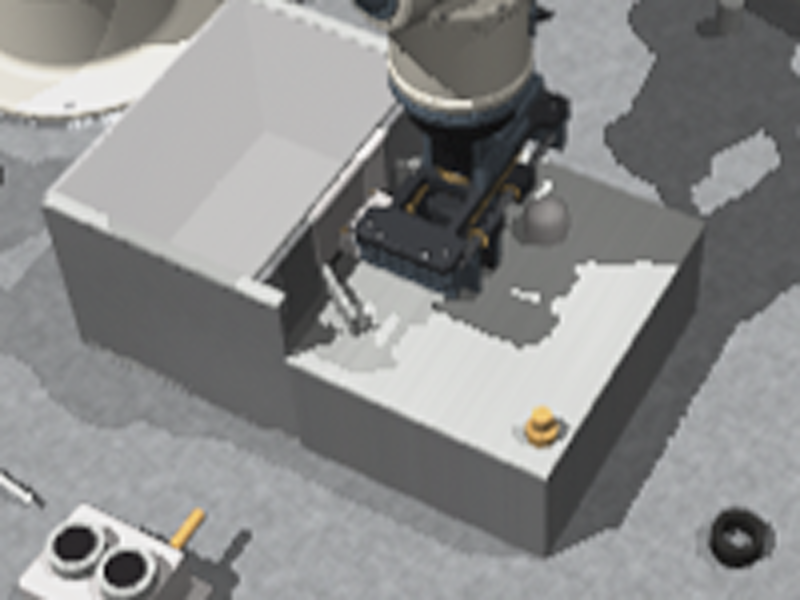

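The gripper is behind the casting, whose nose is in the guides at about (345,240). The cap (545,215) and fitting (543,428) look undisturbed, so I'll finish the push and draw back at once.

```bash
python3 - <<'E'
from h import *
env.servo_line(P(-43,0,.135),feed=.1)
f=env.current_ft_force().round(1);x=W(env.current_tcp_pos())
env.servo_line(P(-110,0,.135),feed=.25)
print(f,x,env.current_time())
env.servo_line(P(-130,0,.24),feed=.2)
q=quat(best(P(-150,50,.36),np.radians(192))[1])
env.move_to(P(-130,60,.36),q)
c=get_calibration("wrist");np.save("c3.npy",c,allow_pickle=True)
w=snapshot("wrist");s=snapshot("scene");print(env.current_time())
a=cv2.resize(s[140:290,120:320],(800,600),interpolation=cv2.INTER_CUBIC)
cv2.imwrite("pics/s3.png",a[:,:,::-1]);cv2.imwrite("pics/w3.png",cv2.resize(w[:,:,::-1],(800,600),interpolation=cv2.INTER_CUBIC))
E
```

```text
[ 1.   1.2 -0.2] [-43.228012     0.12128871] 13.9833
16.2917
```

View pics/w3.png

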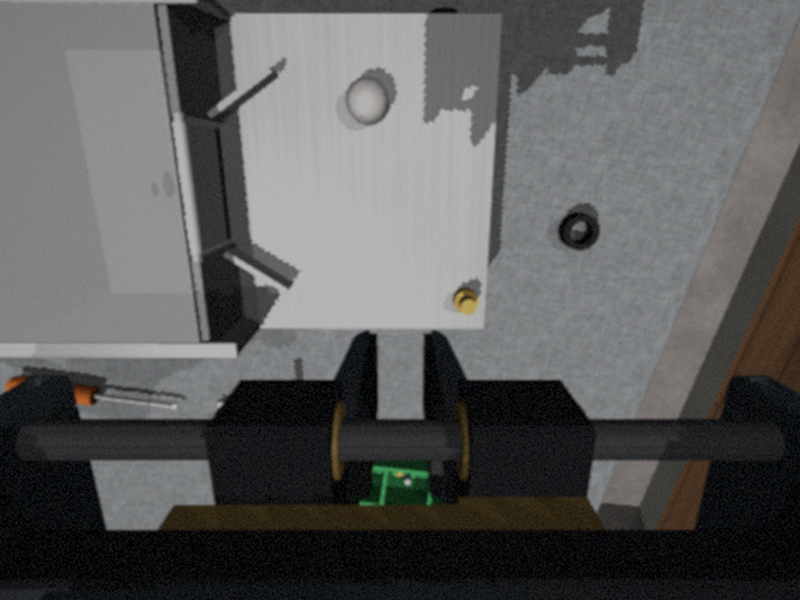

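View pics/s3.png

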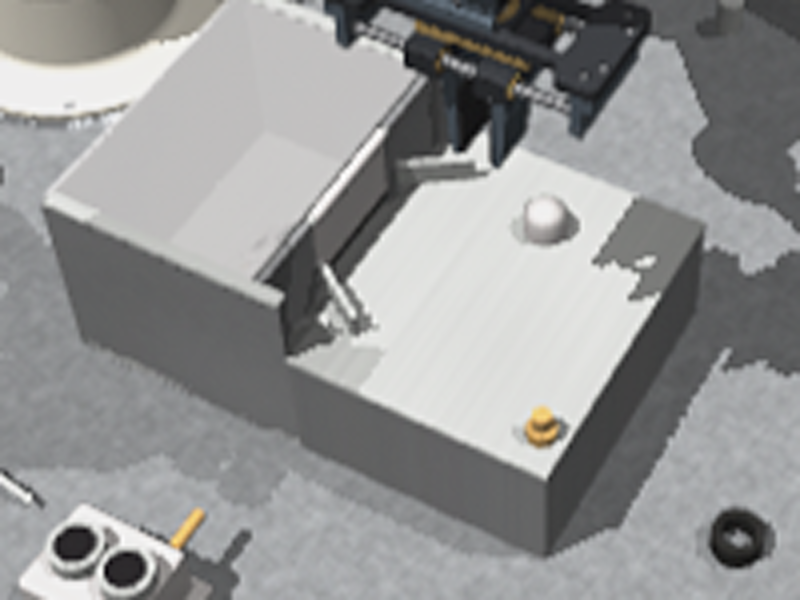

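The deck is clear and the casting's two dark holes show faintly through the cover at (165,187) in the wrist view. The cap and fitting haven't moved. I'll check numerically that the flap is shut (door region against the first picture) and where the casting lies.

```bash
python3 - <<'E'
from h import *
c=np.load("c3.npy",allow_pickle=True).item()
for u in((156,189),(168,185)):
  for z in(.04,.08): print(u,z,W(ray(c,np.array(u)*.64,z)).round())
g=lambda u,z:W(ray(c,np.array(u)*.64,z))
print("cap",g((367,101),.14),"fit",g((468,299),.136))
cs=get_calibration("scene")
def door(x,z): return proj(cs,[P(x,y,z) for y in(-44,44)])
print("shut low edge",door(25,.102).round(),"top",door(25,.16).round())
a=cv2.imread("pics/scene0raw.png").astype(int);s=snapshot("scene")[:,:,::-1].astype(int);print(env.current_time())
m=np.zeros((384,512),np.uint8);cv2.fillConvexPoly(m,np.int32([*door(25,.102),*door(25,.16)[::-1]]),1)
d=np.abs(a-s).mean(2);print("door diff mean",d[m>0].mean(),"max",d[m>0].max())
big=np.hstack([cv2.resize(i[170:240,175:245].astype(np.uint8),(400,400),interpolation=cv2.INTER_CUBIC) for i in(a,s)])
cv2.imwrite("pics/d.png",big)
E
```

```text
(156, 189) 0.04 [116.   6.]
(156, 189) 0.08 [95.  4.]
(168, 185) 0.04 [103.   2.]
(168, 185) 0.08 [83.  0.]
cap [-106.16925692  -64.65070644] fit [-189.93656522   93.06416121]
shut low edge [[216. 188.]
 [201. 208.]] top [[215. 175.]
 [199. 195.]]
16.3417
door diff mean 6.006337135614703 max 13.0
```

View pics/d.png

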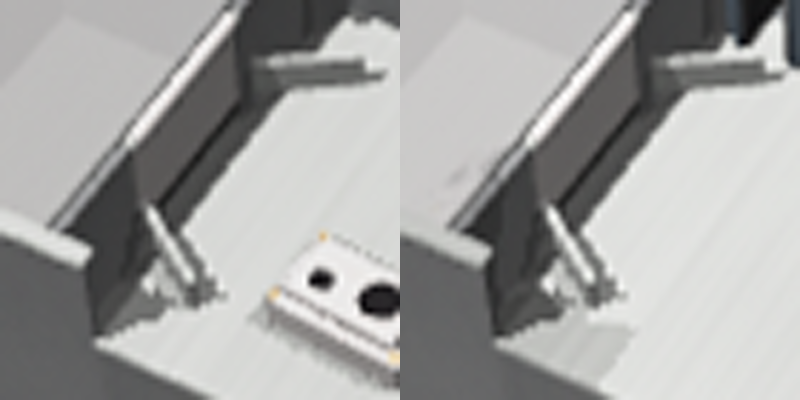

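Door region before and after is the same, including the dark line under the flap's lower edge. The flap hangs shut and the casting is past it, so I'm handing in.

```bash
python3 -c "
from h import *
print(env.current_ft_force().round(1),env.current_time());order.finish_job();print(env.current_time())"
```

```text
[ 0.3  0.1 -0.1] 16.3417
the job is handed in; nothing more can be done
the job is handed in; nothing more can be done
```

The casting is inside the washer and the flap has closed by itself. The job was handed in at about 16.3 s of the 48 s allowed.

**What I did:** I pushed the casting sideways about 57 mm onto the doorway's line with the fingers spread, which also squared it up. I then pushed it along the deck until its middle was nominally 12 mm past the edge, and drew back at once. By the recorded finger positions, the fingertips stayed about 50 mm short of the flap.

**Last checks:**
- **Deck and casting:** the deck is clear. The casting shows faintly through the cover at about x = 85–115 mm, around y = 0. It seems to be lying low on the ramp or at its foot, clear of the flap. That is inferred from two dim marks rather than measured closely.
- **Flap:** the doorway looks the same as in the first picture, with a mean pixel difference of 6 and no visible change. I had no direct reading of the flap angle.
- **Other parts:** the cap and fitting are where they were, to within about 1.5 mm. I did not measure the other bench items again, but nothing went near them.
- **Forces:** the wrist readings I took during the work were about 1 to 2 N, and near zero at hand-in.

No check failed. The first rough estimate of the fitting's position was about 8 mm off the closer views, which agreed with each other.

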